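# Set the polariser ring of the vial inspection light and save it

### The arm

A 6-joint arm with a two-finger parallel gripper is mounted at the origin on the work surface. World frame = base frame: x ahead of the robot, y to its left, z up, the work surface at z = 0. Lengths are in mm, angles in rad, forces in N, time in s.
With the tool pointing down it reaches from about 400 to 825 mm from the base axis. Payload 7 kg.
Tool frame: the origin (TCP) lies at the very end of the fingers, on their centre line; the grasp point (between the pads) lies 19 mm behind it; z points along the fingers, y is the direction in which the jaws open and shut (so a half turn about z gives the same grasp; the last joint's range is limited). The gripper opens to 88 mm and grips with 3 to 60 N. Pads are 19 mm wide; open, the fingers measure 130 mm over their backs; the gripper's body (78 mm by 193 mm) begins 47 mm behind the grasp point.
Start: joints at [-0.881, 0.359, 0.012, 0, -1.224, -0.288], TCP at [263.948, -621.23, 226.561] pointing down, gripper open.
Joint ranges: [-3.07, 3.07], [-1.43, 2.12], [-1.02, 1.25], [-3.03, 1.67], [-3.05, -0], [-3.03, 3.03]. Speed limits (rad/s): [2.39, 2.39, 3.01, 3.14, 3.14, 3.14].

### API

Orientations are given as a unit quaternion [x, y, z, w].
In Python, from plant import bot gives the robot as it stands. Calls block until the motion is done:
- bot.move_ptp(position, orientation): joint-space move of the TCP to a pose.
- bot.line_to(position, velocity=150, ori=None): straight line of the TCP; ori=None keeps the orientation; velocity is the mean speed in mm/s.
- bot.move_joints(angles): joint-space move.
- bot.move_gripper(opening, force=None): finger opening in mm; force is the grip in N (None keeps the last); returns when the fingers have stopped.
- bot.pause(seconds).
- bot.solve_ik(position, orientation): joint angles nearest the present ones, or None.
- bot.read_state(): the state.
- bot.camera(name): name is "scene" or "top" or "wrist"; returns the picture (480x640x3 uint8, red, green, blue); there is no depth.
- bot.get_calibration(name): a dict with "fx", "fy", "cx", "cy" (pixels), "view" (4x4, takes a point from world to camera coordinates); the wrist camera has in their place "T_tool_cam" (4x4, takes a point from camera to tool coordinates, whose origin is the TCP and whose axes are the flange's). Camera axes: x right, y up, looking along -z (the intrinsics and any distortion apply to the point x, -y, -z); pixel columns grow to the right and rows downward; lengths in mm; the calibration is good to about 2 mm. A picture is of the moment at which its call begins: read the wrist's pose just before it. get_calibration takes no time and is no camera call.
A pose or a line that the arm cannot do raises bot.Unreachable and nothing moves.
- bot.close_job(): hands the job in, once; it reports no verdict.
The state is a dict: "t": time; "joint_pos": joint angles; "qvel": joint speeds; "tau": joint torques, N m; "tcp_pos": TCP position; "eef_rot": TCP orientation; "contact_force": force on the tool from outside, world axes, zero at the start; "moment": the same for the moment, N m; "width": finger opening in mm.
Only numpy, scipy, OpenCV 4.12 (cv2) and the standard library are available. Lean on these libraries where they do the work, as an engineer would, in place of code of your own. Each camera call takes 0.05 s, during which the arm holds its last target.

### The job

On the vial line's inspection light, push the lever of the polariser ring around until its pointer points straight at the scale mark where the tall index pin stands, and only then press the button of the teach box fully in and let it come up, to save the setting. Push the lever's upright tab from one side, without pinching it, and leave the vials and the tray where they are.

Things in the scene. Friction and masses are not known exactly. Their poses are not given: they have to be found in the camera images.
- head: Fixed inspection light: steel plate 220 x 250 x 12 mm with a round aluminium polariser ring (88 mm diameter, top 39 mm above the table), two clamp knobs (36 mm) at its back corners and flat black scale marks every 0.15 rad, 97 to 110 mm from the axis. Origin: on the ring's vertical turning axis, at table height. x axis: along the lever when joint ring reads 0; z up.
- ring (a joint): Turn of the polariser ring with its lever, rad, positive counter-clockwise seen from above, 0 when the lever lies along the head's x axis, stops at -1.15 and +1.15. Stiff by friction (about 0.12 N m, so about 2 N at the tab): it stays where it is left and has no spring.
- tab_top (a point): Top centre of the lever's black upright tab, 63 mm above the table, 74 mm from the ring axis. The tab is 16 mm thick along the arc, 14 mm along the lever, 40 mm tall, with two cheeks (left ring_c0, right ring_c1), on a flat arm (12 mm wide, top 23 mm above the table) that ends in a narrow pointer 94 mm from the axis.
- pointer_aim (a point): Point on the lever's line 22 mm ahead of the pointer's tip, 116 mm from the ring axis, 20 mm above the table: it lies over the index pin's place when the pointer is straight at that mark.
- index_pin: Tall black index pin fixed in the plate, 45 mm tall, 8 mm diameter with a 20 mm wide, 10 mm thick round head. Origin: centre of its foot, on the plate (12 mm above the table), 116 mm from the ring axis, at one of four marks (-0.9, -0.45, +0.45 or +0.9 rad in the head's frame). The other three have low black plugs, 10 mm wide and 4 mm tall.
- save (a joint): Press of the teach box's round button, m: 0 up, 0.006 fully in; a spring (about 5 N when fully in) brings it back up.
- save_top (a point): Centre of the top face of the button (28 mm diameter, plain grey plastic, in a dark steel housing), on the teach box; it is pressed straight down.
- teach_box: Grey teach box, fixed, 100 x 75 x 35 mm tall. Origin: centre of its underside. The button stands on top, 20 mm towards the box's -x side.
- vial_a: Small glass vial, loose, 22 mm diameter, 49 mm tall, standing on the light head's plate behind the ring. Origin: centre of its underside.
- vial_b: Same sort of vial, loose, standing on the table on the robot's side of the teach box. Origin: centre of its underside.
- tray: White tray of five lying vials in one piece, loose, 75 x 135 x 29 mm tall, on the table beyond the teach box. Origin: centre of its underside.
Things that resemble listed ones, but are neither listed nor needed, are in the scene too. What is shaped like the vial_a but yellow is not meant.

How it is judged:
By the outcome, as a careful person would: the job done as asked, in the order asked, and still so for the second after the job is handed in, with the robot touching nothing.
It also fails if it takes over 51 s, if anything falls off the work surface, if the arm or the gripper's body presses on something with over 40 N, if the wrist force passes 120 N, or if a joint passes its speed limit or range.

## Working session

There is one attempt and no reset: what is moved stays moved. The work goes in short steps, each a Python script; the robot and the scene stay as the last script left them, time stands still between calls to the robot, and variables do not carry over. Pictures are saved under pics/ and viewed, and the job is handed in when it is done.

```bash
ls; mkdir -p pics; python3 - <<'E'
from plant import bot
import cv2
for n in ("scene","top","wrist"):
    im=bot.camera(n); cv2.imwrite(f"pics/{n}0.png",im[:,:,::-1]); c=bot.get_calibration(n); print(n,c)
s=bot.read_state(); print(s)
E
```

```text
pics
scene {'fx': 435.63995719280086, 'fy': 435.63995719280086, 'cx': 316.9002187266359, 'cy': 245.4723623423695, 'view': array([[ 1.07556508e-01,  9.94143749e-01,  1.04787629e-02,
         3.50253952e+00],
       [-7.47059019e-01,  7.38609001e-02,  6.60641650e-01,
         3.50375822e+02],
       [ 6.55998796e-01, -7.88845632e-02,  7.50628274e-01,
        -1.06670826e+03],
       [ 0.00000000e+00,  0.00000000e+00,  0.00000000e+00,
         1.00000000e+00]])}
top {'fx': 436.8372615232927, 'fy': 436.8372615232927, 'cx': 322.3415266894788, 'cy': 242.18766089893535, 'view': array([[-1.62681940e-02, -9.99824359e-01, -9.30580097e-03,
        -6.81229792e+01],
       [ 9.97028218e-01, -1.69222043e-02,  7.51556481e-02,
        -5.06211910e+02],
       [-7.52999223e-02, -8.05549949e-03,  9.97128392e-01,
        -8.07477912e+02],
       [ 0.00000000e+00,  0.00000000e+00,  0.00000000e+00,
         1.00000000e+00]])}
wrist {'fx': 413.93136590184906, 'fy': 413.93136590184906, 'cx': 322.64975642847634, 'cy': 233.43176338082228, 'T_tool_cam': array([[-9.65060145e-04,  9.60081456e-01,  2.79718905e-
[... 260 characters left out ...]
        1.00000000e+00]])}
{'t': 0.15, 'joint_pos': array([-8.80857185e-01,  3.59222789e-01,  1.13190975e-02, -2.32290619e-04,
       -1.22407775e+00, -2.88116073e-01]), 'qvel': array([-0.00011848, -0.0011816 ,  0.00127287,  0.001436  ,  0.00092365,
        0.00140266]), 'tau': array([-1.45514041e-03, -5.83272958e+01,  2.93293923e+01,  7.00116903e+00,
        8.81781190e-03, -9.68530685e-05]), 'tcp_pos': array([ 263.84677733, -620.93394997,  225.86331577]), 'eef_rot': array([-1.99523839e-01,  9.79892787e-01,  5.74405999e-04, -1.81953738e-04]), 'contact_force': array([-0.23207038, -0.73352147,  0.36099581]), 'moment': array([ 0.01118274, -0.02488503,  0.01240863]), 'width': 87.52985307416841}
```

View pics/scene0.png

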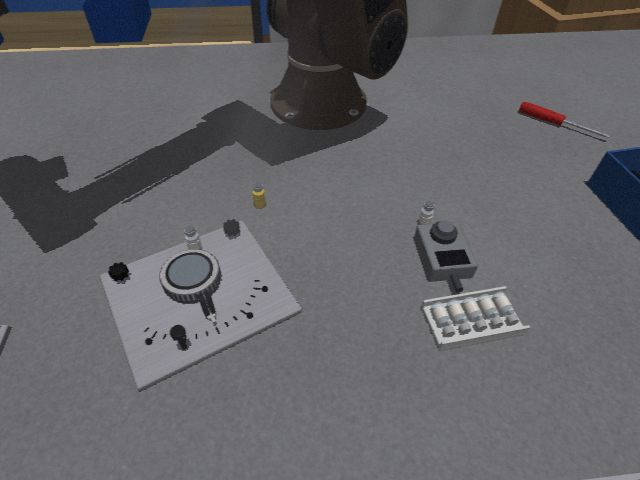

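View pics/top0.png

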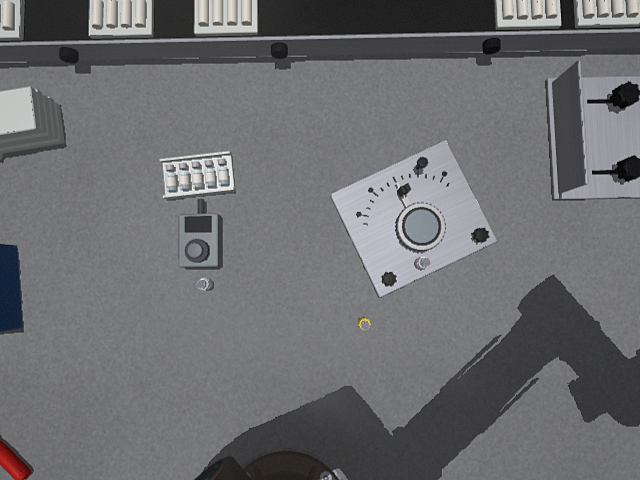

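View pics/wrist0.png

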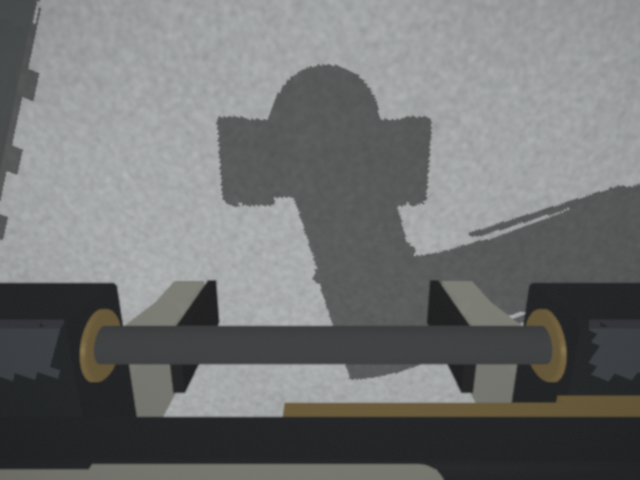

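```bash
cat > h.py <<'E'
import numpy as np, cv2
from plant import bot
def ray(n,u,v,T=None):
    c=bot.get_calibration(n)
    d=np.array([(u-c['cx'])/c['fx'],-(v-c['cy'])/c['fy'],-1.])
    if n=='wrist':
        M=T@c['T_tool_cam']
    else: M=np.linalg.inv(c['view'])
    return M[:3,3], M[:3,:3]@d
def onz(n,u,v,z,T=None):
    o,d=ray(n,u,v,T); return o+d*(z-o[2])/d[2]
def proj(n,p,T=None):
    c=bot.get_calibration(n)
    V=c['view'] if n!='wrist' else np.linalg.inv(T@c['T_tool_cam'])
    q=V[:3,:3]@np.asarray(p,float)+V[:3,3]
    return np.array([c['cx']+c['fx']*q[0]/-q[2], c['cy']-c['fy']*q[1]/-q[2]])
def toolT():
    from scipy.spatial.transform import Rotation as R
    s=bot.read_state(); T=np.eye(4); T[:3,:3]=R.from_quat(s['eef_rot']).as_matrix(); T[:3,3]=s['tcp_pos']; return T
E
python3 - <<'E'
from h import *
im=cv2.imread('pics/top0.png')
c=im[130:310,320:510]; cv2.imwrite('pics/topc.png',cv2.resize(c,None,fx=3.3,fy=3.3,interpolation=cv2.INTER_CUBIC))
c=im[140:300,150:250]; cv2.imwrite('pics/topb.png',cv2.resize(c,None,fx=3.5,fy=3.5,interpolation=cv2.INTER_CUBIC))
im=cv2.imread('pics/scene0.png')
c=im[200:390,90:310]; cv2.imwrite('pics/scenec.png',cv2.resize(c,None,fx=3.1,fy=3.1,interpolation=cv2.INTER_CUBIC))
E
```

```text
(no output)
```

View pics/topc.png

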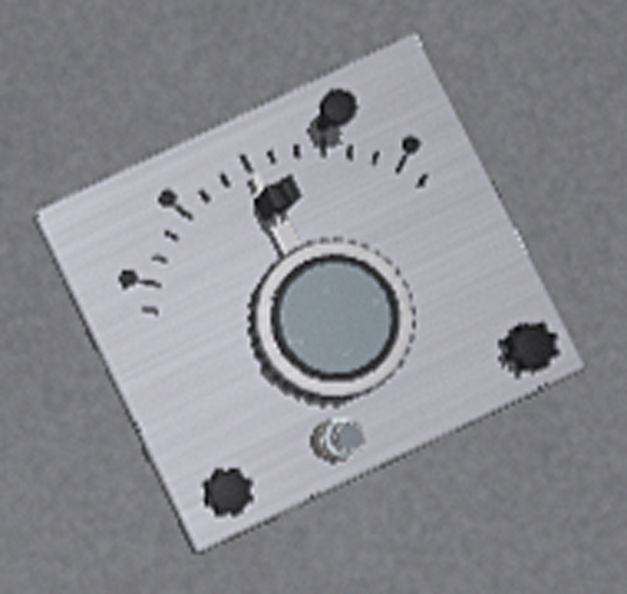

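View pics/scenec.png

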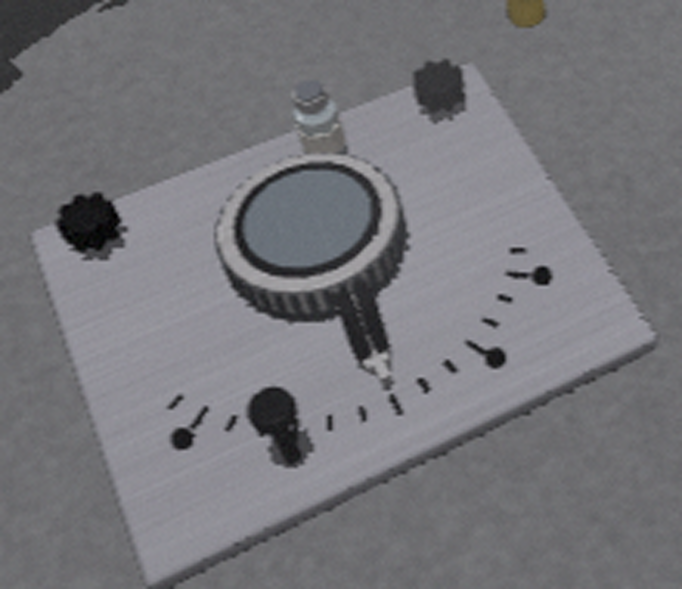

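View pics/topb.png

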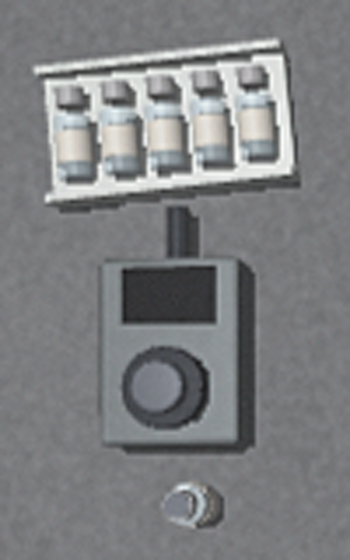

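```bash
python3 - <<'E'
from h import *
im=cv2.imread('pics/top0.png'); hsv=cv2.cvtColor(im,cv2.COLOR_BGR2HSV)
m=(hsv[:,:,2]<60).astype(np.uint8); m[:130]=0;m[310:]=0;m[:,:320]=0;m[:,510:]=0
n,l,st,ce=cv2.connectedComponentsWithStats(m)
for i in range(1,n):
    if st[i,4]>8: print(st[i],ce[i].round(1), onz('top',*ce[i],16).round(1))
for b,(x0,x1,y0,y1) in {'teach':(150,250,140,300)}.items():
    m=(hsv[:,:,2]<75).astype(np.uint8); m[:y0]=0;m[y1:]=0;m[:,:x0]=0;m[:,x1:]=0
    n,l,st,ce=cv2.connectedComponentsWithStats(m)
    for i in range(1,n):
        if st[i,4]>8: print(b,st[i],ce[i].round(1), onz('top',*ce[i],40).round(1))
# ring glass
m=cv2.inRange(hsv,(85,20,90),(115,90,170)); m[:180]=0;m[255:]=0;m[:,:390]=0;m[:,460:]=0
m=cv2.morphologyEx(m,cv2.MORPH_OPEN,np.ones((3,3)))
cn=max(cv2.findContours(m,0,1)[0],key=cv2.contourArea); e=cv2.fitEllipse(cn); print(e,onz('top',*e[0],38.5))
E
```

```text
[416 157  12  13  89] [421.3 162.9] [ 654.6 -268.9   16. ]
[442 172   5   4  15] [443.9 173.5] [ 633.2 -311.4   16. ]
[397 184  14  13  85] [403.1 190.1] [ 602.4 -232.5   16. ]
[368 188   5   4  13] [370.  189.5] [ 604.8 -169.3   16. ]
[402 207  38  38 170] [420.  226.7] [ 531.5 -262.5   16. ]
[356 212   5   5  12] [358.1 213.7] [ 558.6 -145.5   16. ]
[472 228  17  14 164] [480.2 234.7] [ 514.4 -375.6   16. ]
[382 272  14  14  80] [388.9 279.1] [ 433.4 -200.7   16. ]
teach [198 199   2  14  17] [198.2 205.9] [575. 153.  40.]
teach [201 199   6  14  65] [203.  206.1] [574.4 144.   40. ]
teach [185 215  38  54 316] [216.  247.1] [497.6 119.6  40. ]
teach [185 216  27  16 403] [197.8 223.8] [541.5 153.6  40. ]
teach [197 240  13  22  55] [205.3 251.8] [489.3 139.4  40. ]
teach [193 244  11  15  30] [200.3 252.2] [488.6 148.6  40. ]
((421.3110656738281, 225.70663452148438), (32.61957550048828, 33.337947845458984), 144.2202606201172) [ 530.94219813 -259.99184608   38.5       ]
```

```bash
cat >> h.py <<'E'
def quat(ax):  # tool x axis at world angle ax, z down
    from scipy.spatial.transform import Rotation as R
    x=np.array([np.cos(ax),np.sin(ax),0]); z=np.array([0,0,-1.]); y=np.cross(z,x)
    return R.from_matrix(np.c_[x,y,z]).as_quat()
def fit(P,Q):
    P=np.asarray(P)[:,:2];Q=np.asarray(Q)[:,:2];p=P.mean(0);q=Q.mean(0)
    a,b=P-p,Q-q; th=np.arctan2((a[:,0]*b[:,1]-a[:,1]*b[:,0]).sum(),(a*b).sum())
    R=np.array([[np.cos(th),-np.sin(th)],[np.sin(th),np.cos(th)]]); t=q-R@p
    return R,t,th,(R@P.T).T+t-Q
E
python3 - <<'E'
from h import *
hp=lambda a:[116*np.cos(a),116*np.sin(a)]
P=[hp(-.9),hp(.45),hp(.9),[0,0]]
Q=[onz('top',443.9,173.5,16),onz('top',370,189.5,16),onz('top',358.1,213.7,16),onz('top',421.31,225.7,38.5)]
R,t,th,res=fit(P,Q); print(t,th,res.round(1))
print('pin exp',R@hp(-.45)+t, 'pinhead px',proj('top',[*(R@hp(-.45)+t),57]))
for a in(-.9,-.45,.45,.9): print(a,proj('top',[*(R@hp(a)+t),16]))
tt=onz('top',320+287/3.3,130+190/3.3,63); d=tt[:2]-t; print('tab',tt,np.hypot(*d),np.arctan2(d[1],d[0])-th)
# button, scene+top
b=onz('top',195.5,249.5,45); print('button',b, proj('scene',b))
lever=np.arctan2(d[1],d[0])
for ax in (lever-np.pi/2,):
    p=[*(t+74*np.array([np.cos(lever),np.sin(lever)])-60*np.array([np.cos(ax),np.sin(ax)])),200]
    print(p,ax,bot.solve_ik(p,quat(ax)))
    bot.move_ptp(p,quat(ax))
T=toolT(); im=bot.camera('wrist'); cv2.imwrite('pics/w1.png',im[:,:,::-1]); np.save('T1.npy',T); print(bot.read_state()['t'],T)
E
```

```text
[ 530.51617513 -258.84665162] 0.4279704722527369 [[ 0.7 -0.1]
 [-0.1 -0.3]
 [-0.1 -0.7]
 [-0.4  1.1]]
pin exp [ 646.48802887 -261.40187015] pinhead px [422.17057489 161.60442197]
-0.9 [443.95941527 173.16428114]
-0.45 [417.49980297 167.1413449 ]
0.45 [370.14705393 189.56409149]
0.9 [358.48318591 213.73637323]
tab [ 597.83285793 -231.09813504   63.        ] 72.81150976588887 -0.036983932535605446
button [493.5285936  156.04567402  45.        ] [445.02148669 231.62375357]
[np.float64(576.0656156392284), np.float64(-175.1731882648264), 200] -1.179809787077765 [ 0.02899458  0.25828552 -0.19352027  0.         -1.11899053  0.36199196]
2.1667 [[ 3.79716543e-01 -9.25102883e-01  4.26829082e-05  5.75910768e+02]
 [-9.25102877e-01 -3.79716546e-01 -1.06393079e-04 -1.75977979e+02]
 [ 1.14631951e-04  9.13130971e-07 -9.99999993e-01  2.00050817e+02]
 [ 0.00000000e+00  0.00000000e+00  0.00000000e+00  1.00000000e+00]]
```

View pics/w1.png

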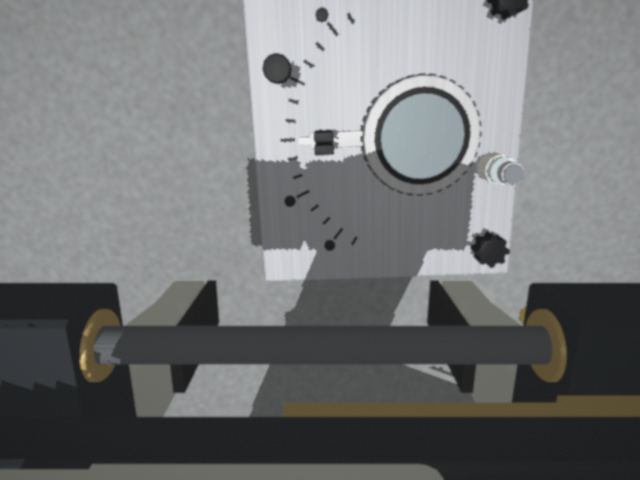

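```bash
cat >> h.py <<'E'
def blobs(im,T,z=16,thr=60,box=(240,540,0,265)):
    g=cv2.cvtColor(im,cv2.COLOR_RGB2HSV)[:,:,2]; m=(g<thr).astype(np.uint8); x0,x1,y0,y1=box
    k=np.zeros_like(m);k[y0:y1,x0:x1]=1; m*=k
    n,l,st,ce=cv2.connectedComponentsWithStats(m)
    for i in range(1,n):
        if st[i,4]>25: print(st[i],ce[i].round(1),onz('wrist',*ce[i],z,T)[:2].round(1))
E
python3 - <<'E'
from h import *
im=cv2.imread('pics/w1.png')[:,:,::-1].copy(); T=np.load('T1.npy'); blobs(im,T)
hsv=cv2.cvtColor(im,cv2.COLOR_RGB2HSV)
m=cv2.inRange(hsv,(80,15,90),(115,90,200)); m[:,:370]=0;m[:,475:]=0;m[200:]=0
m=cv2.morphologyEx(m,cv2.MORPH_OPEN,np.ones((3,3)))
cn=max(cv2.findContours(m,0,1)[0],key=cv2.contourArea); e=cv2.fitEllipse(cn); print(e,onz('wrist',*e[0],38.5,T))
cv2.imwrite('pics/w1c.png',cv2.resize(cv2.imread('pics/w1.png')[0:260,240:440],None,fx=3,fy=2.3*1.3,interpolation=cv2.INTER_CUBIC)[:600])
c=cv2.imread('pics/w1.png')[100:175,270:400]; cv2.imwrite('pics/w1d.png',cv2.resize(c,None,fx=6,fy=6,interpolation=cv2.INTER_CUBIC))
E
```

```text
[487   0  40  19 507] [506.8   6.8] [ 506.4 -367.9]
[278  63  19  20  66] [287.8  75.2] [ 640.2 -261.5]
[377  89  92  95 717] [430.2 150.2] [ 512.3 -252. ]
[316 131  16   2  27] [324.  131.6] [ 598.1 -232.8]
[317 141  16   5  77] [324.2 143. ] [ 594.5 -224.5]
[285 196  10  10  81] [289.5 200.7] [ 603.5 -169.4]
[472 232  37  33 791] [489.2 248.6] [ 427.  -195.6]
[325 240  10  10  78] [329.4 244.9] [ 557.4 -145.9]
((422.1142883300781, 135.36709594726562), (81.57038879394531, 87.2580337524414), 37.04330062866211) [ 528.93173029 -259.09331273   38.5       ]
```

View pics/w1d.png

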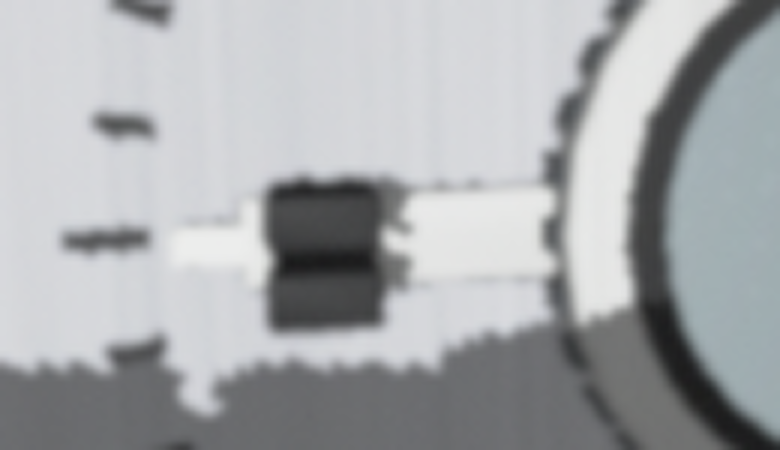

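```bash
python3 - <<'E'
from h import *
T=np.load('T1.npy')
hp=lambda a:[116*np.cos(a),116*np.sin(a)]
P=[hp(-.9),hp(.45),hp(.9),[0,0]]
Q=[onz('wrist',321.8,14.3,16,T),onz('wrist',289.5,200.7,16,T),onz('wrist',329.4,244.9,16,T),onz('wrist',422.11,135.37,38.5,T)]
R,t,th,res=fit(P,Q); print(t,th,res.round(1))
tip=onz('wrist',298.7,141.2,20,T);d=tip[:2]-t;print('tip',np.hypot(*d),np.arctan2(d[1],d[0])-th)
a=onz('wrist',240+0,100,23,T)
# arm near ring: midline crop (530, 234)
p=onz('wrist',270+480/6,100+236/6,23,T);d=p[:2]-t;print(np.hypot(*d),np.arctan2(d[1],d[0])-th)
E
```

```text
[ 529.02587459 -258.51482748] 0.4259543071808803 [[ 0.3 -0.5]
 [-0.2 -0.1]
 [-0.2 -0.1]
 [ 0.1  0.6]]
tip 94.04343545208434 0.015583842248713398
53.14679562958346 0.025548057322591078
```

```bash
cat >> h.py <<'E'
t0=np.array([529.6,-258.6]); th0=0.427
def pose(phi,s,r=75,z=35):
    w=phi+th0
    p=t0+r*np.array([np.cos(w),np.sin(w)])+s*np.array([-np.sin(w),np.cos(w)])
    return [*p,z],quat(w-np.pi/2)
def snap(name):
    T=toolT(); im=bot.camera('wrist'); cv2.imwrite(f'pics/{name}.png',im[:,:,::-1]); np.save(f'{name}.npy',T); return im,T
E
python3 - <<'E'
from h import *
bot.move_gripper(0,10)
p,q=pose(0.02,36,z=110); bot.move_ptp(p,q)
snap('w2')
p,q=pose(0.02,36); bot.line_to(p,100,q)
s=bot.read_state(); print(s['t'],s['tcp_pos'],p,s['contact_force'],s['width'])
snap('w3')
E
```

```text
5.0 [ 582.2611659  -193.74051272   35.68855313] [np.float64(581.669655251697), np.float64(-193.71740601694918), 35] [ 0.03250677  0.80211969 -1.0870172 ] 0.6424741076297859
```

View pics/w3.png

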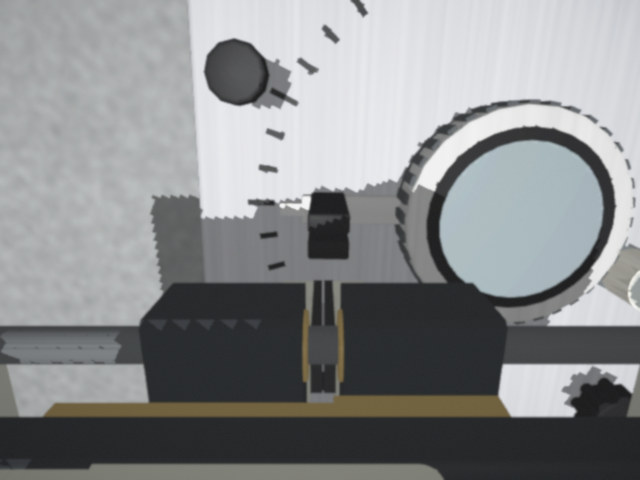

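```bash
python3 - <<'E'
from h import *
for phi,s in [(0.02,20)]+[(a,17.5) for a in np.arange(0.0,-0.37,-0.07)]+[(-.38,17.5)]:
    p,q=pose(phi,s); bot.line_to(p,50,q)
    st=bot.read_state(); print(round(phi,2),round(st['t'],2),st['contact_force'].round(1),(st['tcp_pos']-p).round(1))
snap('w4')
E
```

```text
0.02 5.52 [-1.2 -0.2 -0.6] [-0.  -0.4 -0.1]
0.0 5.77 [-0.2  0.6  0.2] [ 0.  -0.2 -0.1]
-0.07 6.03 [-0.2 -0.5  0.3] [ 0.  -0.  -0.1]
-0.14 6.28 [ 1.4 -1.  -0.3] [0. 0. 0.]
-0.21 6.54 [ 0.3 -0.1 -0.5] [-0.  0.  0.]
-0.28 6.8 [-0.4  0.3  0.6] [-0. -0.  0.]
-0.35 7.06 [-0.1 -0.3  0.9] [-0.  0.  0.]
-0.38 7.31 [-0.7 -0.1  0.1] [-0.1  0.1  0. ]
```

View pics/w4.png

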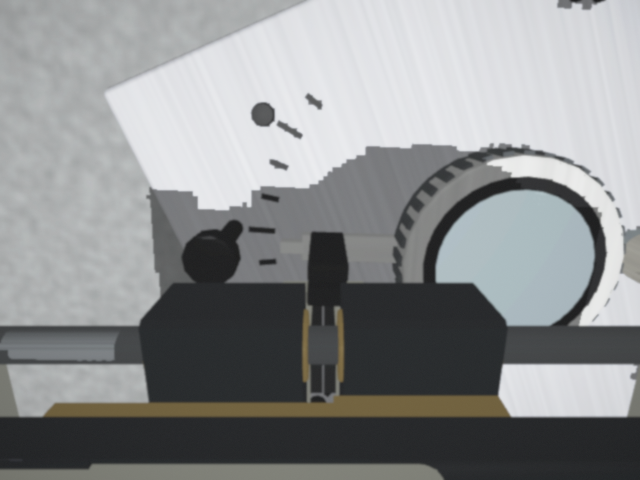

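```bash
python3 - <<'E'
import cv2
c=cv2.imread('pics/w4.png')[200:300,170:420]; cv2.imwrite('pics/w4c.png',cv2.resize(c,None,fx=3.2,fy=3.2,interpolation=cv2.INTER_CUBIC))
E
```

```text
(no output)
```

View pics/w4c.png

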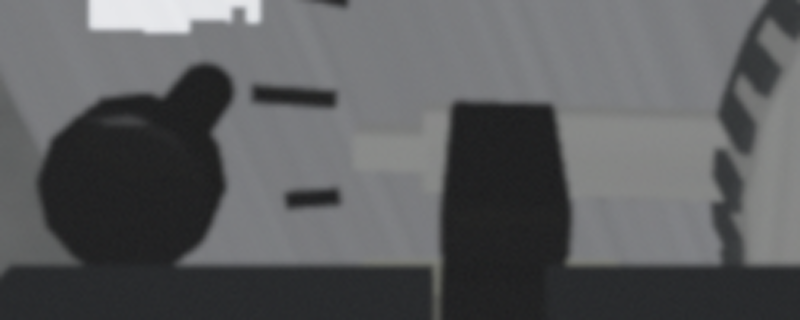

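```bash
cat >> h.py <<'E'
def ang(T,u,v,z,off=(0,0)):
    p=onz('wrist',u,v,z,T)[:2]+off; d=p-t0; return np.hypot(*d).round(1), (np.arctan2(d[1],d[0])-th0).round(4)
E
python3 - <<'E'
from h import *
T=np.load('w4.npy'); f=lambda x,y:(170+x/3.2,200+y/3.2)
for n,x,y,z in [('tip',355,153,20),('arm',700,157,23),('m45a',254,94,12),('m45b',336,98,12),('m30a',287,200,12),('m30b',340,197,12),('foot',208,90,12+4)]:
    print(n,ang(T,*f(x,y),z))
E
```

```text
tip (np.float64(93.5), np.float64(-0.3844))
arm (np.float64(46.3), np.float64(-0.3993))
m45a (np.float64(108.7), np.float64(-0.4409))
m45b (np.float64(97.0), np.float64(-0.4423))
m30a (np.float64(104.8), np.float64(-0.2897))
m30b (np.float64(97.1), np.float64(-0.2874))
foot (np.float64(114.4), np.float64(-0.4527))
```

```bash
python3 - <<'E'
from h import *
p,q=pose(-.433,17.5); bot.line_to(p,30,q); bot.pause(.2); print(bot.read_state()['tcp_pos']-p)
snap('w5')
p,q=pose(-.433,32); bot.line_to(p,80,q)
p,q=pose(-.433,60,z=130); bot.line_to(p,150,q); bot.pause(.2)
snap('w6'); print(bot.read_state()['t'])
c=cv2.imread('pics/w5.png')[200:300,170:420]; cv2.imwrite('pics/w5c.png',cv2.resize(c,None,fx=3.2,fy=3.2,interpolation=cv2.INTER_CUBIC))
E
```

```text
[-0.0142081  -0.0263748   0.02342337]
9.2833
```

View pics/w5c.png

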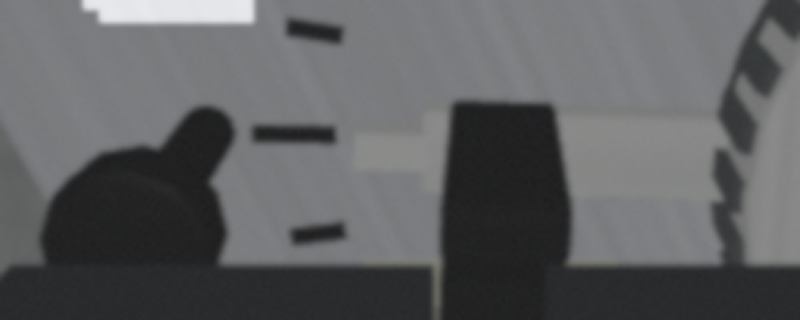

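View pics/w6.png

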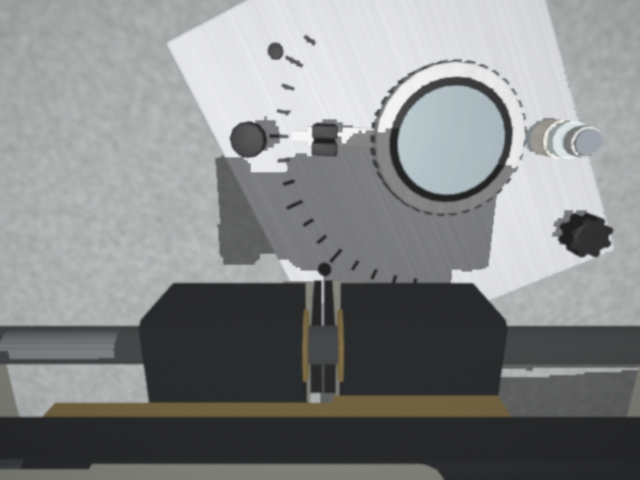

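```bash
python3 - <<'E'
from h import *
T=np.load('w5.npy'); f=lambda x,y:(170+x/3.2,200+y/3.2)
for n,x,y,z in [('tip',355,152,20),('arm',700,157,23),('m45a',254,133,12),('m45b',336,135,12),('m60',316,31,12),('m30',319,234,12)]:
    print(n,ang(T,*f(x,y),z))
c=cv2.imread('pics/w6.png')[95:185,240:390]; cv2.imwrite('pics/w6c.png',cv2.resize(c,None,fx=5.3,fy=5.3,interpolation=cv2.INTER_CUBIC))
E
```

```text
tip (np.float64(93.5), np.float64(-0.4409))
arm (np.float64(46.3), np.float64(-0.4549))
m45a (np.float64(108.8), np.float64(-0.4421))
m45b (np.float64(97.0), np.float64(-0.4401))
m60 (np.float64(100.6), np.float64(-0.593))
m30 (np.float64(101.0), np.float64(-0.2882))
```

View pics/w6c.png

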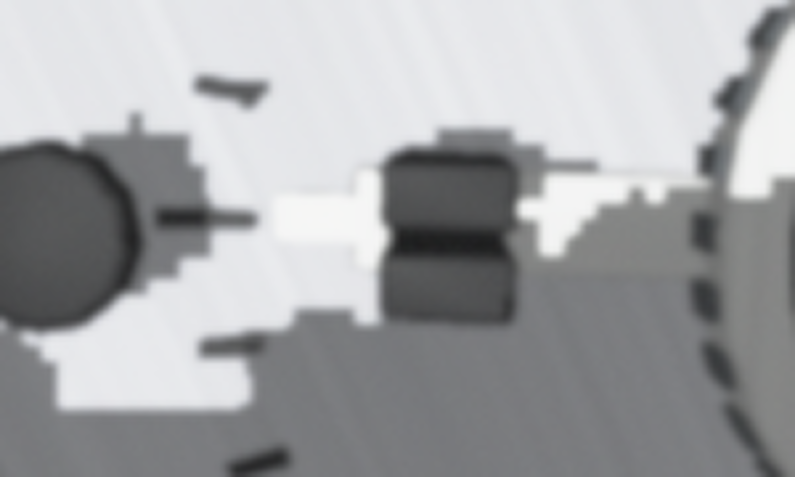

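```bash
python3 - <<'E'
from h import *
T=np.load('w6.npy'); f=lambda x,y:(240+x/5.3,95+y/5.3)
for n,x,y,z in [('tip',275,219,20),('arm',690,226,23),('m45a',160,217,12),('m45b',255,220,12),('m60',232,90,12),('m30',232,346,12)]:
    print(n,ang(T,*f(x,y),z))
im=cv2.imread('pics/w6.png'); hsv=cv2.cvtColor(im,cv2.COLOR_BGR2HSV)
m=cv2.inRange(hsv,(80,15,80),(115,90,210)); m[:,:385]=0;m[:,515:]=0;m[205:]=0
m=cv2.morphologyEx(m,cv2.MORPH_OPEN,np.ones((3,3)))
cn=max(cv2.findContours(m,0,1)[0],key=cv2.contourArea); e=cv2.fitEllipse(cn); c=onz('wrist',*e[0],38.5,T)[:2]; print(e,c,c-t0)
tip=onz('wrist',*f(275,219),20,T)[:2]-c
for x,y in [(160,217),(255,220)]:
    k=onz('wrist',*f(x,y),12,T)[:2]-c; print(np.arctan2(tip[1],tip[0])-np.arctan2(k[1],k[0]))
E
```

```text
tip (np.float64(93.5), np.float64(-0.4479))
arm (np.float64(44.4), np.float64(-0.4482))
m45a (np.float64(108.1), np.float64(-0.4444))
m45b (np.float64(96.5), np.float64(-0.4418))
m60 (np.float64(100.2), np.float64(-0.5948))
m30 (np.float64(100.8), np.float64(-0.2893))
((450.831787109375, 139.34967041015625), (104.24422454833984, 113.60653686523438), 39.50123596191406) [ 528.30210721 -259.08383026] [-1.29789279 -0.48383026]
-0.002751102613562253
-0.005786188908265863
```

```bash
python3 - <<'E'
from h import *
q=quat(-np.pi/2)
p,_=pose(-.433,60,z=130)
bot.line_to([560,-150,190],250,quat(-np.pi/2-.1))
print(bot.solve_ik([493,196,170],q))
bot.move_ptp([493,196,170],q); bot.pause(.15)
snap('w7'); print(bot.read_state()['t'],bot.read_state()['contact_force'],toolT()[:3,3])
E
```

```text
[ 0.74830756  0.16768327 -0.38637817  0.         -1.01673489 -0.74830756]
11.3167 [-0.25858874 -0.40565227 -0.5167411 ] [493.41720527 195.13033206 169.99119012]
```

View pics/w7.png

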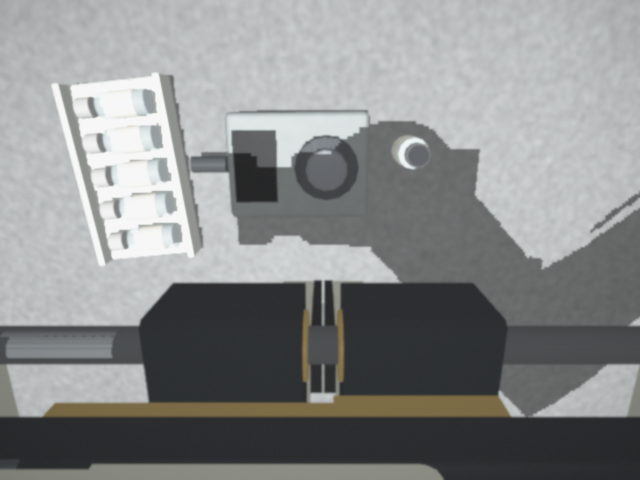

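```bash
python3 - <<'E'
from h import *
T=np.load('w7.npy')
for z in(40,45,50,55): print(z,onz('wrist',326,165,z,T)[:2].round(1),onz('top',194.3,250.6,z)[:2].round(1))
for x,y in [(227,112),(368,112),(368,214),(235,214)]: print(onz('wrist',x,y,35,T)[:2].round(1))
c=cv2.imread('pics/w7.png')[100:230,215:445]; cv2.imwrite('pics/w7c.png',cv2.resize(c,None,fx=3.4,fy=3.4,interpolation=cv2.INTER_CUBIC))
E
```

```text
40 [491.1 154.3] [491.9 159.8]
45 [491.1 153.7] [491.5 158.2]
50 [491.1 153.1] [491.2 156.7]
55 [491.2 152.5] [490.9 155.2]
[558.5 118.9]
[462.4 119.1]
[460.4 190.5]
[557.4 190.3]
```

View pics/w7c.png

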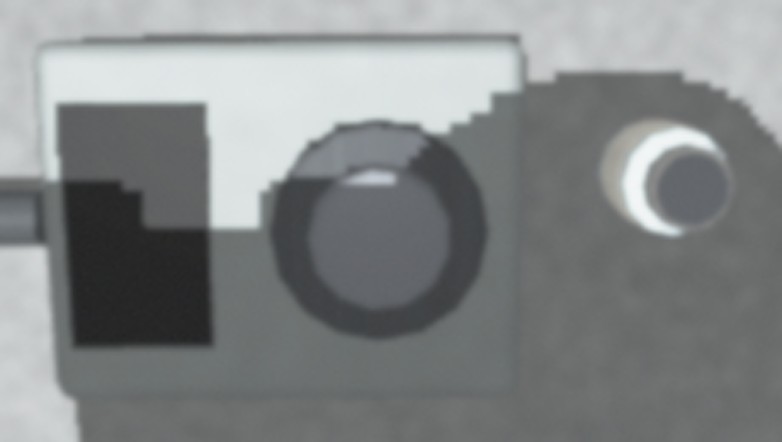

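```bash
python3 - <<'E'
from h import *
T=np.load('w7.npy'); b=onz('wrist',326.2,169.7,52,T); print(b)
q=quat(-np.pi/2); x,y=491,154.8
bot.line_to([x,y,90],150,q); bot.line_to([x,y,64],60,q); bot.pause(.2)
f0=bot.read_state()['contact_force'][2]; z=64; zc=None; L=[]
while z>36:
    z-=1; bot.line_to([x,y,z],20,q); bot.pause(.05)
    s=bot.read_state(); f=s['contact_force'][2]-f0; L.append((z,s['tcp_pos'][2].round(2),f.round(1)))
    if f>14: break
bot.pause(.3); s=bot.read_state(); print(L,s['t'],s['contact_force']-[0,0,f0],s['tcp_pos'])
E
```

```text
[491.03050962 156.01247516  52.        ]
[(63, np.float64(63.07), np.float64(-0.9)), (62, np.float64(61.98), np.float64(-0.2)), (61, np.float64(60.97), np.float64(-0.6)), (60, np.float64(59.95), np.float64(-1.5)), (59, np.float64(58.96), np.float64(-0.3)), (58, np.float64(57.97), np.float64(-0.6)), (57, np.float64(57.12), np.float64(1.6)), (56, np.float64(56.09), np.float64(1.0)), (55, np.float64(55.07), np.float64(1.8)), (54, np.float64(54.07), np.float64(2.6)), (53, np.float64(53.06), np.float64(2.5)), (52, np.float64(52.07), np.float64(4.0)), (51, np.float64(51.28), np.float64(5.2)), (50, np.float64(51.08), np.float64(15.3))] 17.35 [-3.80595975 -0.84530672 15.07180893] [491.2061953  154.86063814  51.08698146]
```

```bash
python3 - <<'E'
from h import *
q=quat(-np.pi/2)
bot.line_to([491,154.8,64],30,q); bot.line_to([493,196,170],150,q); bot.pause(.3)
snap('w8')
im=bot.camera('top'); cv2.imwrite('pics/top2.png',im[:,:,::-1]); s=bot.read_state(); print(s['t'],s['contact_force'])
a=cv2.imread('pics/top2.png'); c=a[130:310,320:510]; c=cv2.resize(c,(490,464),interpolation=cv2.INTER_CUBIC)
w=cv2.imread('pics/w8.png')[60:280,40:460]; w=cv2.resize(w,(300,157))
o=np.zeros((464,790,3),np.uint8); o[:,:490]=c; o[:157,490:]=w; t=cv2.resize(a,(300,225)); o[200:425,490:]=t; cv2.imwrite('pics/end.png',o)
E
```

```text
19.275 [-0.61307925 -0.8576747   0.59206408]
```

View pics/end.png

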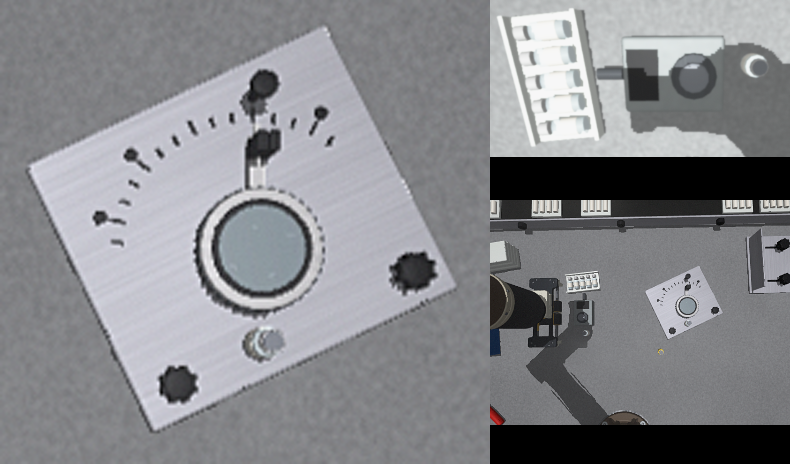

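The end picture shows the pointer at the pin's mark (crop about 255,115), the button up, and the vials and tray where they were. The arm is clear of everything.

```bash
python3 -c "
from plant import bot
print(bot.close_job())"
```

```text
the job is handed in; nothing more can be done
None
```

The polariser lever now points at the -0.45 rad mark where the tall pin stands, and the teach box setting was saved after that. I handed the job in at about 19.3 s, against the 51 s limit.

- **Lever:** I pushed the tab clockwise from its left side with the gripper closed, so nothing was pinched. I then backed away and measured it in the wrist images. One view put the pointer on the mark to within about 0.001 rad. The other put it 0.003 to 0.006 rad past the mark, so the two differ slightly.
- **Button:** I pressed it straight down. Contact came at about z = 57 mm and it stopped hard at 51.1 mm, about 6 mm of travel as specified. The force was about 15 N at the stop. I then lifted off to let it come up.
- **Last pictures:** The pointer is still on the mark, and the vials and tray look unmoved. I judged those and the raised button by eye, without measuring them. The arm is clear of everything.

The camera views differed by 1 to 2 mm on the head and about 1 mm on the button. That is within the calibration, and it did not affect the result.

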